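# Hang the dusted bottle on the drying peg and latch the keeper

## Task

Take the glass bottle out of its sloping cradle and set it gently, upside down, over the upright peg of the drying rack, so that its mouth sits flat on the round seat. Then swing the rack's keeper bar shut across the top of the bottle until it clicks past its sprung roller detent and stays fully home on its own, and let go. Leave the powder jar, vial and loupe where they are.

Things in the scene. Friction and masses are not known exactly. Their poses are not given: they have to be found in the camera images.
- bottle: Clear glass wide-mouthed bottle, 120 mm long, 0.13-0.25 kg. Origin: outside centre of its closed base; its z axis runs from base to mouth. Diameter 54 mm from base to 85 mm, then a shoulder to a 42 mm neck (99 to 120 mm). At the start it lies in the cradle, axis falling 20 degrees below level towards the mouth. Fingers have room from 20 to 68 mm from the base.
- bottle_mouth (a point): Centre of the bottle's mouth, in the rim plane, 120 mm from the base along its z axis. The opening is 35 mm wide inside; walls 3.5 mm.
- cradle: Fixed black sloping cradle, foot 165 x 80 x 8 mm; origin at the underside centre, z up, x the level direction of the bottle's mouth. V supports under the bottle at 10 and 78 mm from its base; a lip catches the lowest 9 mm of the rim, so lift the bottle straight up. The bottle's axis lies 84 mm above the bench at the base, 43 mm at the mouth.
- rack: Fixed drying rack, aluminium and steel: plate 110 x 215 x 10 mm, origin at the underside centre, z up. Peg at the centre, 16 mm thick, round tip 90 mm above the bench. Hinge post at y +85 mm (16 mm thick, 138 high); detent post at y -85 mm (20 mm thick, 121 high, its stop plate on the -x side reaches 152). A seated bottle reaches 134 mm, 6 mm below the bar.
- seat (a point): Centre of the round seat (68 mm in diameter) at the foot of the peg, at its top face, 14 mm above the bench, axes as the rack's. The bottle's rim rests on this face.
- rack_stop (a point): Where the shut bar's nose (170 mm from the hinge) lies, 144 mm above the bench, on the detent post. At about 0.11 rad the nose meets a sprung brass roller here; the push needed at the knob climbs to roughly 9 to 14 N. Short of the top, at about 0.055 rad, the roller pushes the bar back out; past it the push reverses and the roller snaps the bar home to 0 and holds it.
- keeper_hinge (a point): Point on the keeper's vertical hinge axis, on the rack's hinge post, 144 mm above the bench at the bar's half height.
- keeper_knob (a point): Top centre of the round upright knob on the keeper bar: 12 mm in diameter, 34 mm tall (148 to 182 mm above the bench), 130 mm from the hinge axis. Pinch it or push it from the side.
- keeper (a joint): Keeper bar's angle (rad) about the vertical hinge, starting 1.3 to 1.9. 0 = shut on its stop: the bar (12 mm wide, 140 to 148 mm above the bench) runs from the hinge along the rack's -y, over the peg, to the detent post. Grows as it swings out to the rack's +x side, counter-clockwise from above, to 2.3. Turns easily and stays where left.
- powder_jar: Bystander: closed jar with white lid, 68 mm in diameter, 75 mm high; origin at its underside centre.
- vial: Bystander: small closed glass bottle, 32 mm in diameter, 70 mm high; origin at its underside centre.
- loupe: Bystander: black standing magnifier, 60 mm in diameter, 34 mm high; origin at its underside centre.
Not all that is in view belongs to the job. What is shaped like the bottle but blue or purple is not meant.

How it is judged (in metres and radians):
On the way:
1. the bottle stands upside down over the peg, mouth flat on the seat and let go, with the keeper still open (horizontal distance between each of bottle, bottle_mouth and seat below 0.018 m and height (world z) of bottle_mouth below 0.018 m and height (world z) of bottle above 0.13 m and contact force between the fingers and bottle below 0.1 N and value of joint keeper above 0.5 rad), for 0.2 s.
At the end, for the whole second after the job is handed in: The keeper is home past its detent (joint below 0.03 rad) and still; the bottle stands at rest upside down over the peg, its mouth within 4 mm of the seat's face, its base more than 130 mm above the bench, both ends within 18 mm of the peg's axis (value of joint keeper below 0.03 rad and velocity of joint keeper between -0.05 and 0.05 rad/s and horizontal distance between each of bottle, bottle_mouth and seat below 0.018 m and height (world z) of bottle_mouth below 0.018 m and height (world z) of bottle above 0.13 m and linear speed of bottle below 0.02 m/s); the robot touches nothing.
It fails at once if the glass bottle is banged or pressed hard onto the rack (over 40 N) (contact force between bottle and rack above 40 N).
It fails at once if the powder jar is moved by more than 30 mm (distance of powder_jar from where it was at the start of the episode above 0.03 m).
It fails at once if the vial is moved by more than 30 mm (distance of vial from where it was at the start of the episode above 0.03 m).
It fails at once if the loupe is moved by more than 30 mm (distance of loupe from where it was at the start of the episode above 0.03 m).
It also fails if it takes over 72 s, if anything falls off the work surface, if the arm or the gripper's body presses on something with over 40 N, if the wrist force passes 120 N, or if a joint passes its speed limit or range.

## Robot

A 6-joint arm with a two-finger parallel gripper is mounted at the origin on the work surface. World frame = base frame: x ahead of the robot, y to its left, z up, the work surface at z = 0. Lengths are in mm, angles in degrees, forces in N, time in s.
With the tool pointing down it reaches from about 350 to 725 mm from the base axis. Payload 4.3 kg.
Tool frame: the origin (TCP) lies at the very end of the fingers, on their centre line; the grasp point (between the pads) lies grasp_offset behind it (grasp_offset is the distance from the TCP to the grasp point, in mm); z points along the fingers, y is the direction in which the jaws open and shut (so a half turn about z gives the same grasp; the last joint's range is limited). The gripper opens to 85 mm and grips with 20 to 120 N. Pads are 22 mm wide; open, the fingers measure 114 mm over their backs; the gripper's body (76 mm by 85 mm) begins 54 mm behind the grasp point. The pads swing forward as they close: fully open they stand 13 mm farther back than shut.
Start: joints at [70.972, 21.618, 4.641, 73.018, 0, 83.68], TCP at [126.496, 560.951, 231.329] pointing down, gripper open.
Joint ranges: [-156.06, 156.06], [-48.1, 94.91], [-58.44, 69.94], [-101.28, 121.22], [-78.64, 73.56], [-180, 180]. Speed limits (degrees/s): [147.25, 147.25, 180, 180, 180, 180].

## Interface

Orientations are given as a 3x3 rotation matrix whose columns are the frame's x, y, z axes.
In Python, from bench import * gives the robot as it stands.
- The arm moves only by the tool send_rows, never from a script. Its argument "moves" is text: rows parted by semicolons, each of 5 numbers parted by spaces: the finger opening in m, from 0 to 0.0854, then the shift along the world's x, y, z in m, then the turn about the world's z in degrees. A call has 1 to 8 rows; each row is the pose to reach, as a shift and turn from the pose commanded when the call began; what a row does not reach only later rows make up. A row lasts 1/8 s, in which the tool goes at most 62.5 mm and 10.7 degrees, less where a joint would pass 70% of its speed; a pose out of reach is approached as far as the arm can. A call with a gripper value outside its range is refused whole. The fingers move at their own pace and stop on an object; "force" is the grip in N (left out, the last holds). Time passes only in rows, so rows that repeat a pose let the fingers close. It gives the time, the measured TCP pose, the force and the opening at its end, in the units of the state.
- sense(): the state, without advancing time (a new reading comes with each control period).
- snapshot(name): name is "scene" or "top"; returns (picture, depth): 480x640x3 uint8, blue, green, red; 480x640 float32, mm along the optical axis (not along the pixel's ray), 0 where there is no reading.
- camera_model(name): a dict with "vertical_fov" (degrees; the focal length in pixels is half the picture's height over the tangent of half this angle, whatever the lens; pixels are square), "cx", "cy" (the principal point, pixels), "R" (3x3) and "t" (3): a world point X has camera coordinates R X + t. Camera axes: x right, y down, z forward; pixel columns grow to the right and rows downward; lengths in mm; the calibration is good to about 2 mm. A picture is of the moment at which its call begins. camera_model takes no time and is no camera call.
- job_done(): hands the job in, once; it reports no verdict.
Trained networks look in the newest picture that a camera, given by its name, has taken for a name from the list of things; names that differ only in an ending like _2 or _b are one class to them, and where a whole thing is asked for, a point or a joint stands for the part that bears it (a point fixed in the world has none). Each returns a list of dicts, best first, with "confidence" (0 to 1); they miss things now and then, are a little off and sometimes report something else, mostly with a low value. They report only what shows in the picture. A call takes as long as a camera call. They do not tell look-alikes from the thing itself.
- search_frame(camera, thing): "location" ([x, y, z] in mm, in the coordinates of the camera as it stood for that picture, good to about 4 mm: the middle of the surface that is visible of it).
The state is a dict: "time": time; "qpos": joint angles; "dq": joint speeds; "joint_efforts": joint torques, N m; "eef_pos": TCP position; "eef_rot": TCP orientation; "contact_force": force on the tool from outside, world axes, zero at the start; "moment": the same for the moment, N m; "gripper_width": finger opening in mm.
Only numpy, scipy, OpenCV 4.12 (cv2) and the standard library are available. Lean on these libraries where they do the work, as an engineer would, in place of code of your own. Each camera call takes 0.05 s, during which the arm holds its last target. There are 200 camera calls.

## Working session

There is one attempt and no reset: what is moved stays moved. The work goes in short steps, Python scripts to look and compute and a tool call to move; the robot and the scene stay as the last step left them, time stands still between calls to the robot, and variables do not carry over. Pictures are saved under pics/ and viewed, about 8 in all and at most 12, crops included, and the job is handed in when it is done.

Besides the shell and the picture viewer there is one more tool, called after "Call:" by a JSON object that holds its "fn" and its "kwargs". send_rows: Moves the arm, as the interface text tells. Its arguments: {"type":"object","properties":{"moves":{"type":"string"},"force":{"type":"number"}},"required":["moves"]}

```bash
ls; mkdir -p pics; cat > h.py <<'E'
from bench import *
import numpy as np, cv2
def cam(n):
    c=camera_model(n); f=240/np.tan(np.radians(c["vertical_fov"]/2)); return f,c["cx"],c["cy"],np.array(c["R"]),np.array(c["t"])
def toworld(n,p):
    f,cx,cy,R,t=cam(n); return R.T@(np.array(p)-t)
def px(n,X):
    f,cx,cy,R,t=cam(n); p=R@np.array(X,float)+t; return (round(f*p[0]/p[2]+cx),round(f*p[1]/p[2]+cy))
def ray(n,u,v,z):  # intersect pixel ray with world plane z
    f,cx,cy,R,t=cam(n); d=R.T@np.array([(u-cx)/f,(v-cy)/f,1]); o=-R.T@t; return o+d*(z-o[2])/d[2]
def cloud(n,d):
    f,cx,cy,R,t=cam(n); v,u=np.mgrid[:480,:640]; P=np.stack([(u-cx)/f*d,(v-cy)/f*d,d],-1); return (P-t)@R
E
python3 - <<'E'
from h import *
print(sense())
for n in("scene","top"):
    im,d=snapshot(n); cv2.imwrite(f"pics/{n}0.png",im); np.save(f"{n}_d0.npy",d)
    f,cx,cy,R,t=cam(n); print(n,f,cx,cy,-R.T@t)
    for th in["bottle","cradle","rack","keeper_knob","keeper","powder_jar","vial","loupe"]:
        for r in search_frame(n,th)[:3]:
            X=toworld(n,r["location"]); print(n,th,round(r["confidence"],2),X.round(),px(n,X))
E
```

```text
pics
{'time': 0.0, 'qpos': array([7.09709408e+01, 2.16632143e+01, 4.56098615e+00, 7.30187252e+01,
       8.27997314e-04, 8.36820638e+01]), 'dq': array([-0.00348223, -0.02950983,  0.09612686,  0.09174539, -0.12616984,
       -0.04674135]), 'joint_efforts': array([ 1.22598881e-04, -4.63605130e+01,  2.69873571e+01,  2.08782416e-02,
        4.74739761e-05, -6.72268257e-06]), 'eef_pos': array([126.27110818, 560.27178069, 230.33460728]), 'eef_rot': array([[-9.75491756e-01,  2.20034863e-01, -7.01958819e-04],
       [ 2.20035844e-01,  9.75489756e-01, -1.99095994e-03],
       [ 2.46673039e-04, -2.09662111e-03, -9.99997772e-01]]), 'contact_force': array([-0.81070912,  0.06424141, -0.06329826]), 'moment': array([ 0.02299981,  0.04591753, -0.03456744]), 'gripper_width': 85.391363900824}
scene 516.3207127725539 318.13484520951334 242.39911614272728 [1346.64916408  186.94051452  757.90270414]
scene bottle 0.93 [247. 338.  44.] (440, 234)
scene bottle 0.74 [615.  26.  45.] (289, 325)
scene bottle 0.68 [493. 375.  42.] (464, 301)
scene cradle 0.56 [478. 183.   4.] (372, 302)
scene rack 0.74 [ 517. -
[... 458 characters left out ...]
4693015]
top bottle 0.97 [460. 181.  83.] (267, 254)
top bottle 0.85 [590.  20.  49.] (343, 200)
top bottle 0.72 [357.   4.  50.] (348, 305)
top cradle 0.63 [447. 176.   6.] (273, 263)
top cradle 0.42 [ 545. -228.  147.] (466, 214)
top rack 0.91 [ 487. -161.   10.] (420, 250)
top keeper_knob 0.68 [ 546. -229.  146.] (466, 214)
top keeper 0.67 [ 545. -227.  148.] (465, 214)
top keeper 0.59 [ 486. -160.   13.] (420, 250)
top powder_jar 0.7 [739. -15.  75.] (360, 133)
top powder_jar 0.62 [461. 178.  86.] (268, 254)
top powder_jar 0.21 [ 544. -228.  146.] (465, 215)
top vial 0.62 [709. 226.  48.] (254, 148)
top vial 0.34 [ 540. -228.  149.] (466, 217)
top loupe 0.8 [ 744. -223.   37.] (449, 139)
```

View pics/scene0.png

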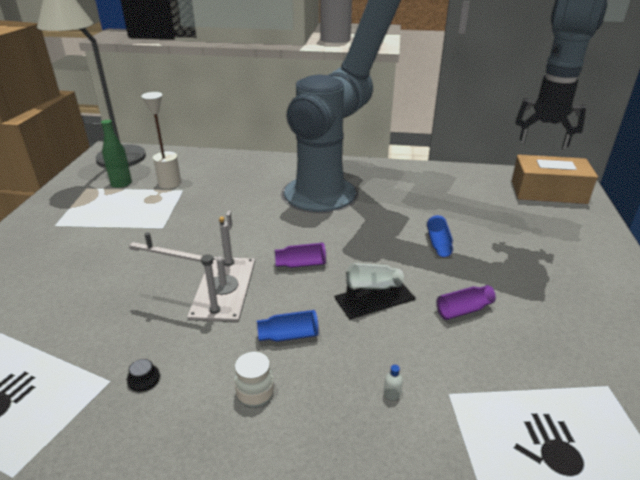

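View pics/top0.png

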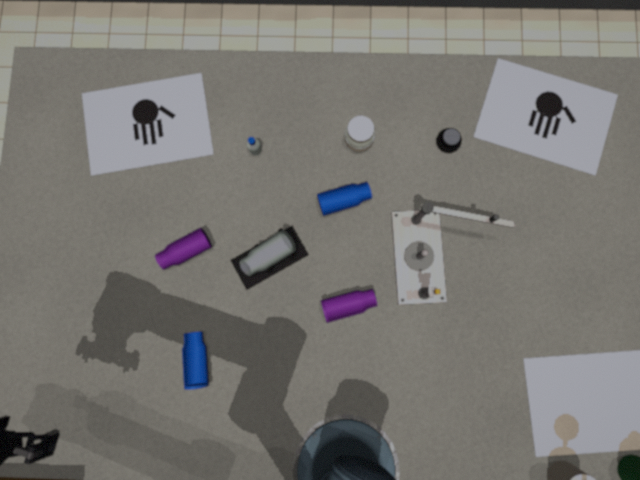

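```bash
python3 - <<'E'
import cv2,numpy as np
t=cv2.imread("pics/top0.png");s=cv2.imread("pics/scene0.png")
a=cv2.resize(t[215:300,220:320],(400,340),interpolation=2);b=cv2.resize(s[245:330,325:425],(400,340),interpolation=2)
c=cv2.resize(t[190:315,380:525],(400,345)[:2],interpolation=2);c=c[:250+90]
d=cv2.resize(s[200:325,125:270],(400,345),interpolation=2)[:340]
o=np.vstack([np.hstack([a,b]),np.hstack([c,d])]);o=cv2.resize(o,(700,595));cv2.imwrite("pics/crop1.png",o)
E
```

```text
(no output)
```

View pics/crop1.png

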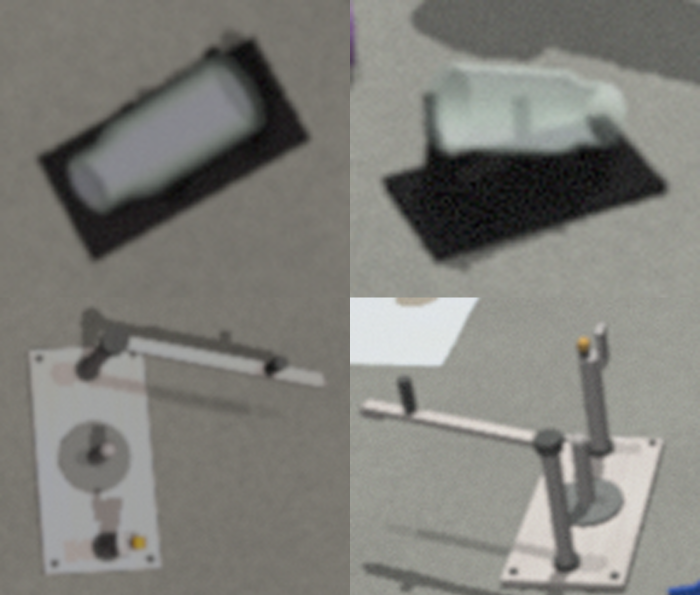

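```bash
python3 - <<'E'
from h import *
t=cv2.imread("pics/top0.png").astype(int); d=np.load("top_d0.npy")
P=cloud("top",d); Ps=cloud("scene",np.load("scene_d0.npy"))
g=t.max(2)
def rect(mask,z,roi,name):
    m=np.zeros_like(mask,np.uint8); y0,y1,x0,x1=roi; m[y0:y1,x0:x1]=mask[y0:y1,x0:x1]
    W=np.array([ray("top",u,v,z)[:2] for v,u in np.argwhere(m)],np.float32)
    # largest comp
    n,l,s,c=cv2.connectedComponentsWithStats(m); k=1+np.argmax(s[1:,4])
    W=np.array([ray("top",u,v,z)[:2] for v,u in np.argwhere(l==k)],np.float32)
    print(name,cv2.minAreaRect(W),cv2.boxPoints(cv2.minAreaRect(W)).round().tolist())
rect(g<35,8,(215,300,220,320),"cradle black")
rect((t.min(2)>140),10,(205,315,385,450),"rack white")
for nm,u,v,z in [("mouth",245.1,268.4,43),("base",288,241.3,84)]: print(nm,ray("top",u,v,z).round(1))
for nm,u,v,z in [("mouth",398.4,275,43),("base",355,275.9,84)]: print(nm,ray("scene",u,v,z).round(1))
for nm,C in(("top",P),("scene",Ps)):
    for lo,hi,n2 in((60,130,"bottle/peg"),(110,200,"bar")):
        m=(C[...,2]>lo)&(C[...,2]<hi)&(C[...,0]>350)&(C[...,0]<620)&(abs(C[...,1])<300)
        for sgn in(1,-1):
            q=C[m&(C[...,1]*sgn>80)]
            if len(q)>5: print(nm,n2,sgn,len(q),q.min(0).round(),q.max(0).round(),np.median(q,0).round())
np.set_printoptions(linewidth=200)
q=Ps[(Ps[...,2]>60)&(Ps[...,0]>380)&(Ps[...,0]<620)&(Ps[...,1]<-80)]
q=q[np.argsort(q[:,1])]; print(len(q)); print(q[::max(1,len(q)//40)].round().tolist())
E
```

```text
cradle black ((461.23358154296875, 186.61907958984375), (73.71603393554688, 157.27293395996094), 31.753610610961914) [[389.0, 234.0], [471.0, 100.0], [534.0, 139.0], [451.0, 273.0]]Traceback (most recent call last):
  File "<stdin>", line 13, in <module>
  File "<stdin>", line 7, in rect
  File "h.py", line 10, in ray
    f,cx,cy,R,t=cam(n); d=R.T@np.array([(u-cx)/f,(v-cy)/f,1]); o=-R.T@t; return o+d*(z-o[2])/d[2]
                ~~~^^^
  File "h.py", line 4, in cam
    c=camera_model(n); f=240/np.tan(np.radians(c["vertical_fov"]/2)); return f,c["cx"],c["cy"],np.array(c["R"]),np.array(c["t"])
ValueError: time passes only in moves, steps and waits
```

```bash
sed -i 's/^def cam/import functools\n@functools.lru_cache\ndef cam/' h.py; python3 - <<'E'
from h import *
t=cv2.imread("pics/top0.png").astype(int); d=np.load("top_d0.npy")
P=cloud("top",d); Ps=cloud("scene",np.load("scene_d0.npy"))
def rect(mask,z,roi,name):
    m=np.zeros(mask.shape,np.uint8); y0,y1,x0,x1=roi; m[y0:y1,x0:x1]=mask[y0:y1,x0:x1]
    n,l,s,c=cv2.connectedComponentsWithStats(m); k=1+np.argmax(s[1:,4])
    W=np.array([ray("top",u,v,z)[:2] for v,u in np.argwhere(l==k)],np.float32)
    print(name,cv2.minAreaRect(W),cv2.boxPoints(cv2.minAreaRect(W)).round().tolist())
rect(t.max(2)<35,8,(215,300,220,320),"cradle black")
rect((t.min(2)>140),10,(205,315,385,450),"rack white")
rect((t.min(2)>120),10,(205,315,385,450),"rack white")
for nm,u,v,z in [("mouth",245.1,268.4,43),("base",288,241.3,84)]: print(nm,ray("top",u,v,z).round(1))
for nm,u,v,z in [("mouth",398.4,275,43),("base",355,275.9,84)]: print(nm,ray("scene",u,v,z).round(1))
for nm,C in(("top",P),("scene",Ps)):
    for lo,hi,n2 in((60,100,"bottle/peg"),(110,200,"bar")):
        m=(C[...,2]>lo)&(C[...,2]<hi)&(C[...,0]>350)&(C[...,0]<620)&(abs(C[...,1])<300)
        for sgn in(1,-1):
            q=C[m&(C[...,1]*sgn>80)]
            if len(q)>5: print(nm,n2,sgn,len(q),q.min(0).round(),q.max(0).round(),np.median(q,0).round())
q=P[(P[...,2]>60)&(P[...,0]>380)&(P[...,0]<620)&(P[...,1]<-80)]
q=q[np.lexsort((q[:,1],q[:,0].round(-1)))]; print(len(q)); print(q[::max(1,len(q)//40)].round().astype(int).tolist())
E
```

```text
cradle black ((461.23358154296875, 186.61907958984375), (73.71603393554688, 157.27293395996094), 31.753610610961914) [[389.0, 234.0], [471.0, 100.0], [534.0, 139.0], [451.0, 273.0]]
rack white ((471.83343505859375, -157.37594604492188), (212.97344970703125, 108.0206527709961), 4.499213695526123) [[361.0, -112.0], [370.0, -220.0], [582.0, -203.0], [574.0, -95.0]]
rack white ((475.4320983886719, -167.7791290283203), (224.58676147460938, 133.36158752441406), 3.797687292098999) [[359.0, -109.0], [368.0, -242.0], [592.0, -227.0], [583.0, -94.0]]
mouth [430.7 234.4  43. ]
base [488.7 137.   84. ]
mouth [423.6 237.7  43. ]
base [492.1 144.6  84. ]
top bottle/peg 1 1116 [417. 120.  60.] [519. 241. 100.] [459. 182.  83.]
top bottle/peg -1 102 [ 378. -169.   61.] [ 561. -142.   98.] [ 474. -153.   85.]
top bar -1 748 [ 376. -300.  112.] [ 568. -139.  185.] [ 541. -193.  148.]
scene bottle/peg 1 1005 [427. 123.  60.] [519. 244. 100.] [486. 179.  80.]
scene bottle/peg -1 338 [ 386. -176.   60.] [ 566. -139.  100.] [ 478. -153.   79.]
scene bar -1 866 [ 377. -300.  110.] [ 572. -136.  184.] [ 544. -176.  146.]
926
[[385, -179, 133], [382, -159, 148], [391, -174, 135], [395, -167, 123], [388, -152, 144], [395, -169, 119], [468, -159, 87], [470, -151, 86], [522, -328, 140], [525, -298, 145], [533, -316, 151], [534, -305, 153], [531, -297, 147], [527, -288, 144], [530, -278, 151], [532, -274, 170], [531, -266, 150], [536, -298, 150], [538, -273, 148], [542, -262, 145], [537, -252, 151], [535, -243, 148], [537, -232, 150], [544, -221, 145], [543, -206, 149], [545, -183, 146], [549, -225, 148], [551, -211, 147], [546, -198, 150], [555, -186, 148], [546, -178, 149], [552, -168, 148], [546, -156, 146], [549, -151, 109], [551, -147, 85], [554, -144, 102], [557, -180, 148], [562, -160, 150], [559, -149, 151], [559, -143, 152], [568, -150, 149]]
```

```bash
python3 - <<'E'
from h import *
import bench
from scipy.optimize import least_squares
print([n for n in dir(bench) if not n.startswith('_')], getattr(bench,'grasp_offset',None))
Q=[]
for n in("top","scene"):
    C=cloud(n,np.load(n+"_d0.npy")).reshape(-1,3)
    q=C[(C[:,2]>40)&(C[:,2]<125)&(C[:,0]>400)&(C[:,0]<530)&(C[:,1]>110)&(C[:,1]<260)]
    print(n,len(q)); Q.append(q)
s=np.sin(np.radians(20));c=np.cos(np.radians(20))
def res(p,q,full=False):
    b=np.array([p[0],p[1],84+p[3]]);a=np.array([c*np.cos(p[2]),c*np.sin(p[2]),-s])
    h=(q-b)@a; r=np.linalg.norm(q-b-np.outer(h,a),axis=1)
    R=np.interp(h,[0,85,99,120],[27,27,21,21]); e=r-R
    e=np.where((h<0),np.maximum(-h,0),e); e=np.where(h>120,h-120,e)
    return e
for q in Q+[np.vstack(Q)]:
    o=least_squares(res,[490,140,np.radians(122),0],args=(q,),loss="soft_l1",f_scale=3)
    print(o.x[:2].round(1),np.degrees(o.x[2]).round(1),o.x[3].round(1),np.abs(o.fun).mean().round(2))
# rack: seat circle and peg from depth+ knob
for n in("top","scene"):
    C=cloud(n,np.load(n+"_d0.npy")).reshape(-1,3)
    near=lambda x,y,r,lo,hi:C[(np.hypot(C[:,0]-x,C[:,1]-y)<r)&(C[:,2]>lo)&(C[:,2]<hi)]
    for nm,a in(("peg",(472,-157,22,35,100)),("hinge",(557,-151,22,30,136)),("det",(387,-164,30,30,118)),("knob",(535,-270,25,155,190)),("bar",(540,-240,95,138,152))):
        q=near(*a); print(n,nm,len(q),np.median(q,0).round(1) if len(q) else "", q.max(0).round() if len(q) else "")
        if nm=="bar": print(cv2.minAreaRect(q[:,:2].astype(np.float32)),cv2.fitLine(q[:,:2].astype(np.float32),cv2.DIST_HUBER,0,.01,.01).ravel())
E
```

```text
['PlanningError', 'camera_model', 'grasp_offset', 'job_done', 'search_frame', 'sense', 'snapshot'] 18.700000000000003
top 1378
scene 1397
[490.6 138.4] 121.7 -0.5 1.4
[490.4 139.7] 120.8 -0.3 2.3
[490.3 139.5] 121.2 -0.3 2.03
top peg 75 [ 470.4 -154.5   84.8] [ 479. -149.   94.]
top hinge 77 [ 550.7 -146.1   80.6] [ 561. -142.  134.]
top det 39 [ 386.5 -159.9   56.5] [ 397. -151.  118.]
top knob 56 [ 533.2 -276.4  179.8] [ 540. -272.  185.]
top bar 565 [ 542.4 -228.3  148.2] [ 568. -145.  152.]
((538.5869140625, -237.54379272460938), (185.34912109375, 23.275821685791016), 78.53791046142578) [ 1.7344031e-01  9.8484439e-01  5.4138940e+02 -2.3405663e+02]
scene peg 154 [ 478.6 -151.9   66. ] [ 483. -146.   90.]
scene hinge 313 [ 563.6 -144.8   85.3] [ 568. -139.  136.]
scene det 276 [ 396.  -162.5   77.5] [ 402. -148.  117.]
scene knob 81 [ 539.4 -273.9  169.6] [ 544. -268.  184.]
scene bar 506 [ 545.3 -230.1  147.3] [ 572. -147.  152.]
((539.4666748046875, -235.38331604003906), (180.52272033691406, 28.298274993896484), 78.14675903320312) [ 1.6857070e-01  9.8568958e-01  5.4600336e+02 -2.3672987e+02]
```

Call:
{"fn": "send_rows", "kwargs": {"moves": "0.085 0.04 -0.045 0 -6; 0.085 0.08 -0.09 0 -12; 0.085 0.12 -0.135 0 -18; 0.085 0.16 -0.18 0 -24; 0.085 0.2 -0.225 0 -30; 0.085 0.24 -0.27 0 -36; 0.085 0.28 -0.315 0 -42; 0.085 0.32 -0.36 0 -46", "force": 20}}

```text
time: 1.9
eef_pos: [447.7, 199.4, 231.6]
eef_rot: [[-0.517, 0.856, 0.001], [0.856, 0.517, 0.001], [-0.0, 0.001, -1.0]]
contact_force: [1.0, 0.9, 0.3]
gripper_width: 84.9
```

Call:
{"fn": "send_rows", "kwargs": {"moves": "0.085 0.029 -0.037 -0.02 0; 0.085 0.029 -0.037 -0.07 0; 0.085 0.029 -0.037 -0.07 0; 0.085 0.029 -0.037 -0.07 0"}}

```text
time: 2.4
eef_pos: [475.8, 164.4, 162.7]
eef_rot: [[-0.52, 0.854, 0.001], [0.854, 0.52, 0.0], [-0.0, 0.001, -1.0]]
contact_force: [0.3, 0.0, 0.2]
gripper_width: 84.8
```

Call:
{"fn": "send_rows", "kwargs": {"moves": "0.085 0 0 -0.035 0; 0.085 0 0 -0.07 0; 0.085 0 0 -0.107 0; 0.085 0 0 -0.107 0; 0.085 0 0 -0.107 0"}}

```text
time: 3.02
eef_pos: [477.4, 164.8, 56.8]
eef_rot: [[-0.52, 0.854, 0.004], [0.854, 0.52, 0.001], [-0.001, 0.004, -1.0]]
contact_force: [0.6, -0.3, -0.2]
gripper_width: 85.2
```

```bash
python3 - <<'E'
from h import *
s=sense();print(s["eef_pos"],s["contact_force"])
im,d=snapshot("top");im2,d2=snapshot("scene")
u,v=px("top",(475,164,80));a=cv2.resize(im[v-60:v+60,u-65:u+65],(390,360),interpolation=2)
u,v=px("scene",(475,164,80));b=cv2.resize(im2[v-60:v+60,u-65:u+65],(390,360),interpolation=2)
cv2.imwrite("pics/g1.png",np.hstack([a,b]))
E
```

```text
[477.35261949 164.8181648   56.77753259] [ 0.56009927 -0.33758635 -0.16692408]
```

View pics/g1.png

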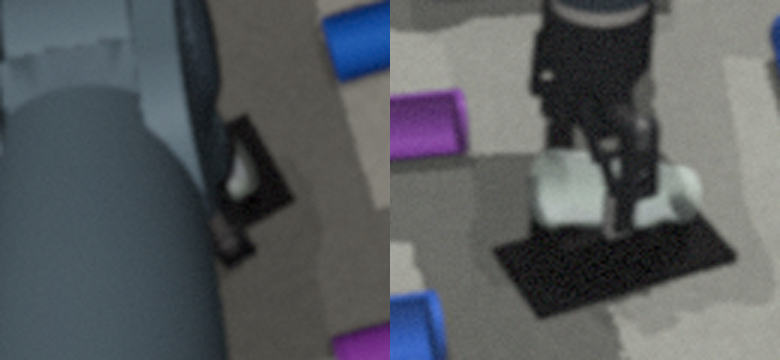

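Call:
{"fn": "send_rows", "kwargs": {"moves": "0.05 0 0 0 0; 0.05 0 0 0 0; 0.05 0 0 0 0; 0.05 0 0 0 0; 0.05 0 0 0 0; 0.05 0 0 0 0", "force": 20}}

```text
time: 3.88
eef_pos: [475.9, 163.9, 55.4]
eef_rot: [[-0.519, 0.855, 0.001], [0.855, 0.519, -0.0], [-0.001, 0.001, -1.0]]
contact_force: [-1.9, -0.9, 7.1]
gripper_width: 54.5
```

Call:
{"fn": "send_rows", "kwargs": {"moves": "0.05 0 0 0.02 0; 0.05 0 0 0.05 0; 0.05 0 0 0.1 0; 0.05 0 0 0.1 0; 0.05 0 0 0.1 0; 0.05 0 0 0.1 0"}}

```text
time: 4.62
eef_pos: [474.0, 163.6, 152.6]
eef_rot: [[-0.519, 0.855, -0.003], [0.855, 0.519, -0.001], [0.001, -0.003, -1.0]]
contact_force: [-0.3, -0.1, -1.5]
gripper_width: 54.3
```

```bash
python3 - <<'E'
from h import *
s=sense();print(s["eef_pos"],s["contact_force"],s["gripper_width"])
im2,d2=snapshot("scene")
u,v=px("scene",(475,164,165));b=cv2.resize(im2[v-60:v+80,u-70:u+70],(500,500),interpolation=2)
cv2.imwrite("pics/g2.png",b)
E
```

```text
[473.99339171 163.61194671 152.56362292] [-0.30169201 -0.139086   -1.46928944] 54.27819649329321
```

View pics/g2.png

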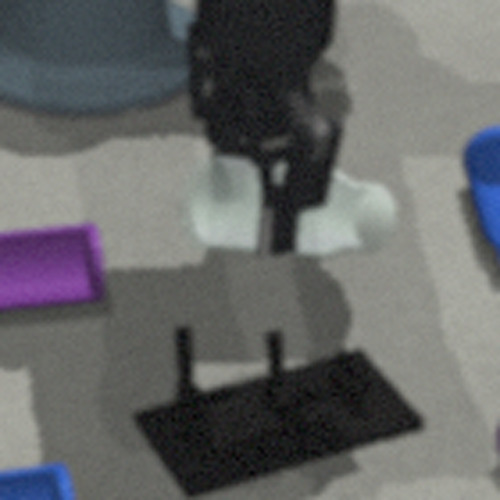

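Call:
{"fn": "send_rows", "kwargs": {"moves": "0.05 0.04 0 0 0; 0.05 0.085 0 0 0; 0.05 0.125 0 -0.03 0; 0.05 0.125 0 -0.06 0; 0.05 0.125 0 -0.077 0; 0.05 0.125 0 -0.077 0; 0.05 0.125 0 -0.077 0; 0.05 0.125 0 -0.077 0"}}

```text
time: 5.68
eef_pos: [601.3, 164.1, 78.5]
eef_rot: [[-0.519, 0.855, 0.002], [0.855, 0.519, 0.0], [-0.001, 0.002, -1.0]]
contact_force: [0.9, 0.5, -2.1]
gripper_width: 54.1
```

Call:
{"fn": "send_rows", "kwargs": {"moves": "0.0538 0 0 0 0; 0.0538 0 0 0 0; 0.0540 0 0 0 0; 0.0540 0 0 0 0; 0.0541 0 0 0 0; 0.0541 0 0 0 0"}}

```text
time: 6.42
eef_pos: [600.5, 163.9, 77.3]
eef_rot: [[-0.519, 0.855, -0.0], [0.855, 0.519, 0.0], [0.0, 0.0, -1.0]]
contact_force: [-0.4, 0.6, -0.6]
gripper_width: 54.3
```

```bash
cat > look.py <<'E'
from h import *
import sys
x,y,z=map(float,sys.argv[2:5])
s=sense();print(s["time"],s["eef_pos"].round(1),s["contact_force"].round(2),s["moment"].round(3),round(s["gripper_width"],2))
im,d=snapshot("scene");np.save("cur_d.npy",d)
u,v=px("scene",(x,y,z));b=cv2.resize(im[v-70:v+70,u-80:u+80],(480,420),interpolation=2)
cv2.imwrite(f"pics/{sys.argv[1]}.png",b)
# bottle axis by depth: pale greenish points near
C=cloud("scene",d); hsv=cv2.cvtColor(im,cv2.COLOR_BGR2HSV)
m=(np.hypot(C[...,0]-x,C[...,1]-y)<130)&(C[...,2]>22)&(im.min(2)>85)&(im.max(2)<250)
q=C[m]; print(len(q),q.min(0).round(),q.max(0).round())
if len(q)>20:
    c=q.mean(0);_,_,V=np.linalg.svd(q-c,full_matrices=False);print("axis",c.round(),V[0].round(2))
E
python3 look.py g3 600 165 90
```

```text
6.425 [600.5 163.9  77.3] [-0.4   0.62 -0.56] [-0.011 -0.044 -0.008] 54.27
5394 [473.  71.  43.] [718. 248. 618.]
axis [589. 167. 462.] [ 0.08  0.05 -1.  ]
```

```bash
sed -i 's/(C\[...,2\]>22)/(C[...,2]>15)\&(C[...,2]<z+45)/' look.py; python3 look.py g4 600 165 90
```

```text
6.475 [600.5 163.9  77.3] [-0.23 -0.34 -2.17] [-0.071  0.078 -0.025] 54.35
1156 [547.  71.  43.] [714. 248. 132.]
axis [606. 182.  98.] [ 0.41 -0.87  0.28]
```

View pics/g4.png

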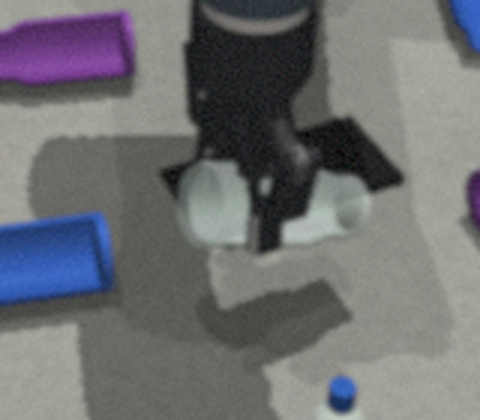

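Call:
{"fn": "send_rows", "kwargs": {"moves": "0.0542 0 0 0 0; 0.0542 0 0 0 0; 0.0543 0 0 0 0; 0.0543 0 0 0 0"}}

```text
time: 7.02
eef_pos: [600.5, 163.9, 77.3]
eef_rot: [[-0.519, 0.855, 0.0], [0.855, 0.519, 0.0], [-0.0, 0.0, -1.0]]
contact_force: [-0.7, 0.1, -2.2]
gripper_width: 54.5
```

```bash
python3 look.py g5 600 165 90
```

```text
7.025 [600.5 163.9  77.3] [-0.68  0.09 -2.2 ] [-0.055 -0.029 -0.011] 54.48
1161 [545.  71.  20.] [719. 248. 134.]
axis [607. 182.  98.] [ 0.4  -0.87  0.28]
```

Call:
{"fn": "send_rows", "kwargs": {"moves": "0.0544 0 0 0 0; 0.0544 0 0 0 0"}}

```text
time: 7.32
eef_pos: [600.5, 163.9, 77.3]
eef_rot: [[-0.519, 0.855, 0.0], [0.855, 0.519, 0.0], [0.0, 0.0, -1.0]]
contact_force: [-0.2, -0.1, -1.9]
gripper_width: 54.7
```

```bash
python3 look.py g6 600 165 90
```

```text
7.325 [600.5 163.9  77.3] [-0.17 -0.13 -1.93] [-0.036  0.034 -0.011] 54.66
1150 [545.  71.  41.] [715. 248. 135.]
axis [606. 182.  98.] [ 0.41 -0.87  0.29]
```

Call:
{"fn": "send_rows", "kwargs": {"moves": "0.0545 0 0 0 0; 0.0545 0 0 0 0; 0.0546 0 0 0 0; 0.0546 0 0 0 0"}}

```text
time: 7.88
eef_pos: [600.5, 163.9, 77.3]
eef_rot: [[-0.519, 0.855, 0.0], [0.855, 0.519, 0.0], [0.0, 0.0, -1.0]]
contact_force: [1.4, 0.2, -1.6]
gripper_width: 54.7
```

```bash
python3 look.py g7 600 165 90
```

```text
7.875 [600.5 163.9  77.3] [ 1.42  0.19 -1.59] [-0.025  0.014 -0.002] 54.66
1151 [543.  71.  20.] [719. 248. 135.]
axis [606. 182.  98.] [ 0.4  -0.87  0.28]
```

Call:
{"fn": "send_rows", "kwargs": {"moves": "0.0547 0 0 0 0; 0.0547 0 0 0 0; 0.0548 0 0 0 0; 0.0548 0 0 0 0"}}

```text
time: 8.43
eef_pos: [600.5, 163.9, 77.4]
eef_rot: [[-0.519, 0.855, 0.0], [0.855, 0.519, 0.0], [-0.0, 0.0, -1.0]]
contact_force: [-0.5, -0.3, -1.2]
gripper_width: 54.6
```

```bash
python3 look.py g8 600 165 90
```

```text
8.425 [600.5 163.9  77.4] [-0.49 -0.26 -1.16] [-0.031 -0.037  0.006] 54.56
1153 [543.  71.  39.] [719. 248. 133.]
axis [606. 182.  98.] [ 0.41 -0.87  0.28]
```

Call:
{"fn": "send_rows", "kwargs": {"moves": "0.0549 0 0 0 0; 0.0550 0 0 0 0; 0.0551 0 0 0 0; 0.0551 0 0 0 0"}}

```text
time: 8.98
eef_pos: [600.8, 163.9, 77.6]
eef_rot: [[-0.519, 0.855, 0.001], [0.855, 0.519, -0.0], [-0.001, 0.001, -1.0]]
contact_force: [0.1, -0.3, -0.7]
gripper_width: 55.0
```

```bash
python3 look.py g9 600 165 90
```

```text
8.975 [600.8 163.9  77.6] [ 0.1  -0.3  -0.67] [-0.129 -0.014  0.047] 55.0
1111 [480.  71.  16.] [718. 225. 133.]
axis [612. 172.  80.] [ 0.13 -0.64  0.76]
```

Call:
{"fn": "send_rows", "kwargs": {"moves": "0.0552 0 0 0 0; 0.0553 0 0 0 0; 0.0554 0 0 0 0; 0.0554 0 0 0 0"}}

```text
time: 9.52
eef_pos: [600.5, 164.0, 77.3]
eef_rot: [[-0.519, 0.855, 0.0], [0.855, 0.519, 0.0], [0.0, 0.0, -1.0]]
contact_force: [0.3, 0.8, -1.2]
gripper_width: 55.2
```

```bash
python3 look.py g10 600 165 90
```

```text
9.525 [600.5 164.   77.3] [ 0.31  0.84 -1.23] [0.021 0.004 0.015] 55.17
1603 [558.  71.  15.] [717. 224. 129.]
axis [634. 140.  43.] [ 0.46 -0.89 -0.05]
```

It pivoted; look.

View pics/g10.png

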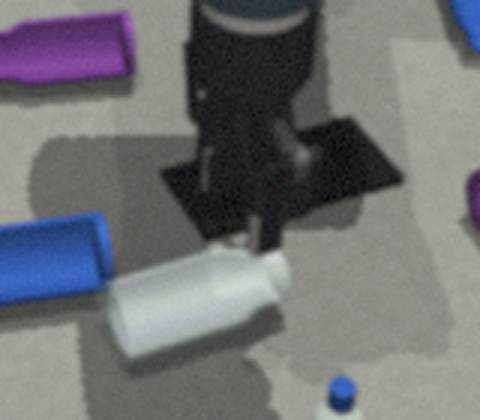

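Call:
{"fn": "send_rows", "kwargs": {"moves": "0.07 0 0 0 0; 0.085 0 0 0 0; 0.085 0 0 0.05 0; 0.085 0 0 0.1 0; 0.085 -0.04 0.04 0.13 0; 0.085 -0.08 0.08 0.13 0; 0.085 -0.08 0.08 0.13 0"}}

```text
time: 10.45
eef_pos: [518.0, 246.4, 208.3]
eef_rot: [[-0.524, 0.852, 0.0], [0.852, 0.524, 0.001], [0.001, 0.001, -1.0]]
contact_force: [0.6, 0.1, 0.5]
gripper_width: 84.8
```

```bash
cat > fit.py <<'E'
from h import *
from scipy.optimize import least_squares
import sys
x0,y0,az=map(float,sys.argv[1:4])
im,d=snapshot("top"); im2,d2=snapshot("scene"); cv2.imwrite("pics/f_top.png",im); cv2.imwrite("pics/f_scene.png",im2)
def res(p,q):
    a=np.array([np.cos(p[2]),np.sin(p[2]),0]);b=np.array([p[0],p[1],27])
    h=(q-b)@a; r=np.linalg.norm(q-b-np.outer(h,a),axis=1)
    e=r-np.interp(h,[0,85,99,120],[27,27,21,21]); e=np.where(h<0,-h,e); return np.where(h>120,h-120,e)
A=[]
for n,i,dd in(("top",im,d),("scene",im2,d2)):
    C=cloud(n,dd); sat=i.max(2).astype(int)-i.min(2); cen=np.array([x0,y0])+60*np.array([np.cos(np.radians(az)),np.sin(np.radians(az))])
    m=(np.hypot(C[...,0]-cen[0],C[...,1]-cen[1])<85)&(C[...,2]>14)&(C[...,2]<65)&(sat<60)&(i.max(2)>60)
    A.append(C[m])
for q in A+[np.vstack(A)]:
    if len(q)<30: print(len(q));continue
    o=least_squares(res,[x0,y0,np.radians(az)],args=(q,),loss="soft_l1",f_scale=3)
    print(len(q),o.x[:2].round(1),np.degrees(o.x[2]).round(1),np.abs(o.fun).mean().round(2))
E
python3 fit.py 650 100 117
```

```text
1178 [649.1  84.8] 121.5 1.44
1632 [648.8  90.3] 122.6 1.36
2810 [648.2  89.6] 122.2 1.48
```

```bash
python3 - <<'E'
from h import *
a=np.array([np.cos(np.radians(122)),np.sin(np.radians(122)),0]);b=np.array([648.5,88,27]);g=b+31*a;w=np.array([a[1],-a[0],0])
print(g)
out=[]
for n,f in(("top","f_top"),("scene","f_scene")):
    im=cv2.imread(f"pics/{f}.png")
    im=cv2.resize(im,None,fx=3,fy=3,interpolation=2)
    for p,c in((b,(0,0,255)),(b+120*a,(0,255,0)),(g,(255,0,255)),(g+43*w,(0,255,255)),(g+57*w,(0,255,255)),(g-43*w,(0,255,255)),(g-57*w,(0,255,255))):
        u,v=px(n,p);cv2.circle(im,(3*u,3*v),3,c,-1)
    u,v=px(n,g);out.append(im[3*v-200:3*v+200,3*u-200:3*u+200])
cv2.imwrite("pics/ov.png",np.hstack(out))
E
```

```text
[632.07250281 114.28949098  27.        ]
```

View pics/ov.png

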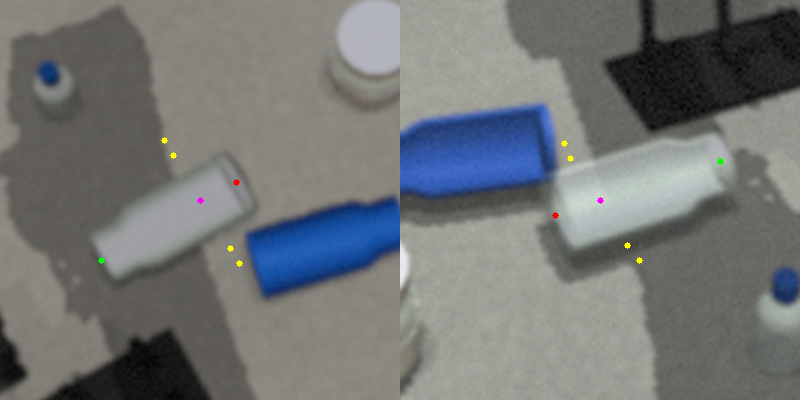

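Call:
{"fn": "send_rows", "kwargs": {"moves": "0.075 0.04 -0.045 0 0; 0.075 0.08 -0.09 -0.03 0; 0.075 0.102 -0.115 -0.07 0; 0.07 0.102 -0.115 -0.12 0; 0.07 0.102 -0.115 -0.165 0; 0.07 0.102 -0.115 -0.197 0; 0.07 0.102 -0.115 -0.197 0"}}

```text
time: 11.42
eef_pos: [619.8, 127.1, 6.6]
eef_rot: [[-0.518, 0.856, -0.007], [0.856, 0.518, -0.001], [0.003, -0.007, -1.0]]
contact_force: [-0.6, -0.5, -0.2]
gripper_width: 70.2
```

Call:
{"fn": "send_rows", "kwargs": {"moves": "0.05 0 0 0 0; 0.05 0 0 0 0; 0.05 0 0 0 0; 0.05 0 0 0.004 0; 0.05 -0.005 0.01 0.03 0; 0.05 -0.025 0.045 0.03 0; 0.05 -0.04 0.07 0.03 0; 0.05 -0.04 0.07 0.03 0"}}

```text
time: 12.42
eef_pos: [581.2, 200.7, 40.8]
eef_rot: [[-0.522, 0.853, -0.0], [0.853, 0.522, 0.0], [0.0, -0.0, -1.0]]
contact_force: [-0.3, -0.6, -1.6]
gripper_width: 54.1
```

Call:
{"fn": "send_rows", "kwargs": {"moves": "0.05 0 0 -0.02 0; 0.05 0 0 -0.029 0; 0.05 0 0 -0.029 0; 0.064 0 0 -0.029 0; 0.064 0 0 -0.029 0; 0.064 0.013 -0.02 -0.029 0; 0.064 0.013 -0.02 -0.029 0; 0.05 0.013 -0.02 -0.029 0"}}

```text
time: 13.42
eef_pos: [596.2, 178.1, 11.7]
eef_rot: [[-0.518, 0.855, 0.001], [0.855, 0.518, -0.001], [-0.001, 0.0, -1.0]]
contact_force: [0.2, -1.5, 1.2]
gripper_width: 54.6
```

Call:
{"fn": "send_rows", "kwargs": {"moves": "0.05 0 0 0 0; 0.05 0 0 0 0; 0.05 0 0 0.005 0; 0.05 0 0 0.05 0; 0.05 0 0 0.1 0; 0.05 0 0 0.1 0"}}

```text
time: 14.18
eef_pos: [598.4, 180.3, 115.9]
eef_rot: [[-0.52, 0.854, 0.008], [0.854, 0.52, 0.003], [-0.002, 0.008, -1.0]]
contact_force: [0.5, -0.5, -1.9]
gripper_width: 54.4
```

```bash
cat > tilt.py <<'E'
# bottle tilt while held: fit line through pale pixels' depth points near the grasp, both cameras
from h import *
from scipy.optimize import least_squares
import sys
s=sense();e=s["eef_pos"];g=e+np.array([0,0,18.7]);R=s["eef_rot"];j=R[:,1];f=np.array([-j[1],j[0],0]);f=f/np.linalg.norm(f)
if len(sys.argv)>2: f=-f
print(round(s["time"],2),e.round(1),s["contact_force"].round(1),round(s["gripper_width"],2),"fwd",f.round(2))
im,d=snapshot("scene");C=cloud("scene",d); cv2.imwrite("pics/tilt.png",im)
sat=im.max(2).astype(int)-im.min(2)
D=C-g
m=(np.linalg.norm(D,axis=2)<125)&(np.abs(D@j)<34)&(C[...,2]>12)&(im.max(2)>70)&(sat<60)&(D[...,2]<40)
q=C[m]
def res(p,full=0):
    a=np.cos(p[0])*f+np.array([0,0,-np.sin(p[0])]); b=g-p[1]*a
    h=(q-b)@a; r=np.linalg.norm(q-b-np.outer(h,a),axis=1)
    E=r-np.interp(h,[0,85,99,120],[27,27,21,21]);E=np.where(h<0,-h,E);return np.where(h>120,h-120,E)
best=min((least_squares(res,[np.radians(t0),30],loss="soft_l1",f_scale=3) for t0 in(-20,0,20,45,70,90,110)),key=lambda o:o.cost)
print(len(q),"tilt below level",np.degrees(best.x[0]).round(1),"h_grip",best.x[1].round(1),np.abs(best.fun).mean().round(2))
E
python3 tilt.py
```

```text
14.18 [598.4 180.3 115.9] [ 0.5 -0.5 -1.9] 54.41 fwd [-0.52  0.85  0.  ]
1148 tilt below level 3.8 h_grip 23.8 3.62
```

Call:
{"fn": "send_rows", "kwargs": {"moves": "0.0535 0 0 -0.028 0; 0.0540 0 0 -0.028 0; 0.0545 0 0 -0.028 0; 0.0547 0 0 -0.028 0; 0.0548 0 0 -0.028 0; 0.0548 0 0 -0.028 0"}}

```text
time: 14.98
eef_pos: [595.8, 179.0, 83.8]
eef_rot: [[-0.519, 0.855, 0.001], [0.855, 0.519, 0.0], [-0.0, 0.001, -1.0]]
contact_force: [0.5, -0.4, -2.8]
gripper_width: 54.6
```

```bash
python3 tilt.py
```

```text
14.97 [595.8 179.   83.8] [ 0.5 -0.4 -2.8] 54.61 fwd [-0.52  0.85  0.  ]
1106 tilt below level 3.9 h_grip 23.7 3.51
```

Call:
{"fn": "send_rows", "kwargs": {"moves": "0.0549 0 0 0 0; 0.0549 0 0 0 0"}}

```text
time: 15.28
eef_pos: [595.5, 179.0, 83.4]
eef_rot: [[-0.519, 0.855, 0.0], [0.855, 0.519, 0.0], [0.0, 0.0, -1.0]]
contact_force: [-0.2, 0.3, -1.9]
gripper_width: 54.9
```

```bash
python3 tilt.py
```

```text
15.28 [595.5 179.   83.4] [-0.2  0.3 -1.9] 54.88 fwd [-0.52  0.85  0.  ]
1099 tilt below level 41.5 h_grip 17.6 1.92
```

Call:
{"fn": "send_rows", "kwargs": {"moves": "0.0549 0 0 0 0"}}

```text
time: 15.45
eef_pos: [595.6, 178.9, 83.4]
eef_rot: [[-0.519, 0.855, 0.0], [0.855, 0.519, -0.0], [-0.0, 0.0, -1.0]]
contact_force: [-0.6, -0.4, -1.1]
gripper_width: 54.9
```

```bash
python3 tilt.py
```

```text
15.45 [595.6 178.9  83.4] [-0.6 -0.4 -1.1] 54.95 fwd [-0.52  0.85  0.  ]
1093 tilt below level 63.2 h_grip 15.4 2.25
```

Call:
{"fn": "send_rows", "kwargs": {"moves": "0.0548 0 0 0.006 0; 0.0548 0 0 0.008 0"}}

```text
time: 15.75
eef_pos: [595.9, 179.1, 92.0]
eef_rot: [[-0.519, 0.855, 0.001], [0.855, 0.519, 0.0], [-0.0, 0.001, -1.0]]
contact_force: [1.2, -0.6, -2.3]
gripper_width: 55.0
```

```bash
python3 tilt.py; python3 - <<'E'
from h import *
im=cv2.imread("pics/tilt.png");u,v=px("scene",(595,179,80));cv2.imwrite("pics/t1.png",cv2.resize(im[v-60:v+60,u-70:u+70],(490,420),interpolation=2))
E
```

```text
15.75 [595.9 179.1  92. ] [ 1.2 -0.6 -2.3] 55.01 fwd [-0.52  0.85  0.  ]
1136 tilt below level 64.4 h_grip 16.2 2.62
```

View pics/t1.png

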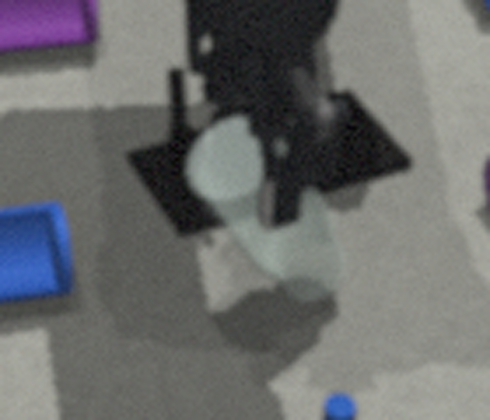

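Call:
{"fn": "send_rows", "kwargs": {"moves": "0.0549 0 0 0 0; 0.0549 0 0 0 0"}}

```text
time: 16.05
eef_pos: [595.4, 178.9, 91.2]
eef_rot: [[-0.519, 0.855, -0.0], [0.855, 0.519, 0.0], [0.0, -0.0, -1.0]]
contact_force: [0.5, -0.0, -2.2]
gripper_width: 54.8
```

```bash
python3 tilt.py
```

```text
16.05 [595.4 178.9  91.2] [ 0.5 -0.  -2.2] 54.83 fwd [-0.52  0.85  0.  ]
1125 tilt below level 63.6 h_grip 16.3 2.75
```

Call:
{"fn": "send_rows", "kwargs": {"moves": "0.0549 0 0 0 0; 0.0549 0 0 0 0"}}

```text
time: 16.35
eef_pos: [595.4, 179.0, 91.2]
eef_rot: [[-0.519, 0.855, -0.0], [0.855, 0.519, 0.0], [0.0, -0.0, -1.0]]
contact_force: [-0.4, 0.4, -2.3]
gripper_width: 55.0
```

```bash
python3 tilt.py
```

```text
16.35 [595.4 179.   91.2] [-0.4  0.4 -2.3] 55.03 fwd [-0.52  0.85  0.  ]
1132 tilt below level 63.9 h_grip 15.2 2.12
```

Call:
{"fn": "send_rows", "kwargs": {"moves": "0.0550 0 0 0 0"}}

```text
time: 16.52
eef_pos: [595.5, 179.0, 91.3]
eef_rot: [[-0.519, 0.855, 0.0], [0.855, 0.519, 0.0], [0.0, 0.0, -1.0]]
contact_force: [-0.6, 0.0, -1.8]
gripper_width: 55.1
```

```bash
python3 tilt.py
```

```text
16.52 [595.5 179.   91.3] [-0.6  0.  -1.8] 55.07 fwd [-0.52  0.85  0.  ]
1133 tilt below level 68.4 h_grip 15.9 2.89
```

Call:
{"fn": "send_rows", "kwargs": {"moves": "0.0550 0 0 0 0"}}

```text
time: 16.7
eef_pos: [595.5, 179.0, 91.4]
eef_rot: [[-0.519, 0.855, 0.0], [0.855, 0.519, 0.0], [-0.0, 0.0, -1.0]]
contact_force: [-0.0, 0.4, -1.6]
gripper_width: 54.9
```

```bash
python3 tilt.py
```

```text
16.7 [595.5 179.   91.4] [-0.   0.4 -1.6] 54.93 fwd [-0.52  0.85  0.  ]
1171 tilt below level -95.6 h_grip 88.1 3.61
```

Call:
{"fn": "send_rows", "kwargs": {"moves": "0.05 0 0 0 0; 0.05 0 0 0 0"}}

```text
time: 17.0
eef_pos: [595.6, 178.9, 91.5]
eef_rot: [[-0.519, 0.855, 0.0], [0.855, 0.519, 0.0], [-0.0, 0.0, -1.0]]
contact_force: [-0.5, -0.3, -0.1]
gripper_width: 54.0
```

```bash
sed -i 's/lambda o:o.cost)/lambda o:o.cost if 0<o.x[0]<2.2 else 1e9)/; s/110)),key/80,100)),key/' tilt.py; python3 tilt.py; python3 - <<'E'
from h import *
im=cv2.imread("pics/tilt.png");u,v=px("scene",(595,179,80));cv2.imwrite("pics/t2.png",cv2.resize(im[v-60:v+60,u-70:u+70],(490,420),interpolation=2))
E
```

```text
17.0 [595.6 178.9  91.5] [-0.5 -0.3 -0.1] 53.97 fwd [-0.52  0.85  0.  ]
1176 tilt below level 84.6 h_grip 17.9 3.71
```

View pics/t2.png

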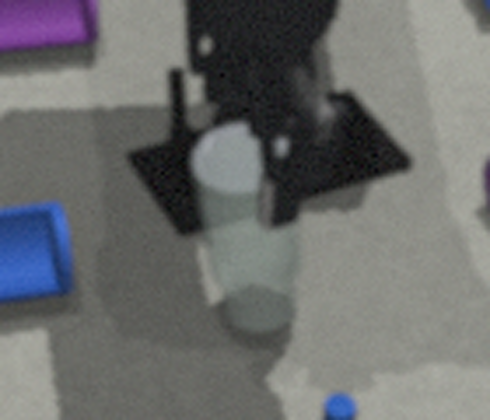

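Call:
{"fn": "send_rows", "kwargs": {"moves": "0.05 0 0 0.003 0; 0.05 0 0 0.003 0; 0.05 0 0 0.003 0"}}

```text
time: 17.42
eef_pos: [595.5, 179.0, 94.3]
eef_rot: [[-0.519, 0.855, -0.0], [0.855, 0.519, 0.0], [0.0, 0.0, -1.0]]
contact_force: [-0.1, 0.3, -1.8]
gripper_width: 54.5
```

```bash
python3 tilt.py; python3 - <<'E'
from h import *
C=cloud("scene",snapshot("scene")[1]).reshape(-1,3); s=sense(); g=s["eef_pos"]
q=C[(np.hypot(C[:,0]-g[0],C[:,1]-g[1])<45)&(C[:,2]>8)&(C[:,2]<180)]
im=cv2.imread("pics/tilt.png")
# column of points on the bottle -y side (clear of fingers): z profile
q=q[(q[:,1]<g[1]-8)&(q[:,1]>g[1]-24)]
for z in range(10,180,6):
    r=q[(q[:,2]>=z)&(q[:,2]<z+6)]
    if len(r): print(z,len(r),r[:,:2].max(0).round(),r[:,:2].min(0).round(),np.median(r[:,0]).round())
E
```

```text
17.43 [595.5 179.   94.3] [-0.1  0.3 -1.8] 54.49 fwd [-0.52  0.85  0.  ]
1203 tilt below level 84.3 h_grip 18.1 3.67
28 1 [608. 170.] [608. 170.] 608.0
34 3 [611. 170.] [597. 161.] 602.0
40 11 [614. 170.] [601. 161.] 609.0
46 8 [614. 169.] [595. 158.] 611.0
52 9 [614. 169.] [604. 161.] 611.0
58 11 [618. 171.] [601. 158.] 612.0
64 11 [618. 171.] [605. 158.] 615.0
70 17 [619. 171.] [600. 156.] 615.0
76 14 [620. 170.] [603. 156.] 615.0
82 17 [622. 170.] [608. 156.] 617.0
88 16 [621. 170.] [609. 156.] 617.0
94 14 [622. 169.] [608. 155.] 618.0
100 17 [623. 169.] [611. 155.] 619.0
106 21 [624. 171.] [613. 155.] 620.0
112 16 [626. 171.] [615. 155.] 622.0
118 120 [626. 171.] [571. 155.] 605.0
124 61 [614. 171.] [569. 155.] 579.0
130 22 [579. 170.] [566. 155.] 573.0
136 23 [576. 170.] [568. 157.] 573.0
142 18 [577. 170.] [567. 157.] 570.0
148 6 [581. 164.] [570. 156.] 579.0
154 7 [583. 164.] [580. 156.] 581.0
160 9 [586. 164.] [581. 156.] 582.0
166 12 [596. 170.] [580. 156.] 588.0
172 17 [602. 170.] [585. 156.] 590.0
178 4 [595. 168.] [585. 156.] 592.0
```

Call:
{"fn": "send_rows", "kwargs": {"moves": "0.05 0 0 -0.003 0; 0.05 0 0 -0.0045 0; 0.05 0 0 -0.0045 0"}}

```text
time: 17.9
eef_pos: [596.0, 178.8, 91.3]
eef_rot: [[-0.519, 0.855, 0.002], [0.855, 0.519, -0.0], [-0.001, 0.001, -1.0]]
contact_force: [-2.4, -1.3, 7.0]
gripper_width: 53.8
```

Call:
{"fn": "send_rows", "kwargs": {"moves": "0.05 -0.003 0.005 0 0; 0.05 -0.006 0.01 0 0; 0.05 -0.009 0.015 0 0; 0.05 -0.011 0.018 0 0; 0.05 -0.011 0.018 0 0"}}

```text
time: 18.52
eef_pos: [584.4, 197.3, 89.7]
eef_rot: [[-0.52, 0.854, 0.0], [0.854, 0.52, 0.0], [0.0, 0.0, -1.0]]
contact_force: [1.2, -1.0, -0.1]
gripper_width: 53.8
```

```bash
cat > vert.py <<'E'
# near-vertical bottle: free 2-axis tilt cylinder fit
from h import *
from scipy.optimize import least_squares
s=sense();e=s["eef_pos"];g=e+np.array([0,0,18.7]);j=s["eef_rot"][:,1]
print(round(s["time"],2),e.round(1),s["contact_force"].round(1),round(s["gripper_width"],2))
im,d=snapshot("scene");C=cloud("scene",d); cv2.imwrite("pics/vert.png",im)
f=np.array([-j[1],j[0],0]); D=C-g; sat=im.max(2).astype(int)-im.min(2)
m=(np.hypot(D[...,0],D[...,1])<50)&(C[...,2]>18)&(D[...,2]<26)&(im.max(2)>75)&(sat<60)&(np.abs(D@j)<30)
q=C[m]
# p: base centre x,y,z, slopes
def res(p):
    a=np.array([p[3],p[4],-1.]);a/=np.linalg.norm(a);v=q-p[:3];h=v@a;r=np.linalg.norm(v-np.outer(h,a),axis=1)
    side=np.abs(r-np.interp(h,[0,85,99,120],[27,27,21,21])); top=np.where(r<27,np.abs(h),99)
    return np.minimum(side,top)+np.where(h>122,h-122,0)
o=min((least_squares(res,[g[0],g[1],g[2]+h0,sx,sy],loss="soft_l1",f_scale=2) for h0 in(8,18,28) for sx,sy in((0,0),(-.13,.2),(.1,-.15))),key=lambda o:o.cost)
print(len(q),"base",o.x[:3].round(1),"slopes fwd",(o.x[3:]@f[:2]).round(3),"jaw",(o.x[3:]@j[:2]).round(3),"h_grip",(o.x[2]-g[2]).round(1),np.abs(o.fun).mean().round(2))
E
python3 vert.py
```

```text
18.52 [584.4 197.3  89.7] [ 1.2 -1.  -0.1] 53.83
1127 base [586.4 194.7 120.1] slopes fwd 0.007 jaw -0.007 h_grip 11.7 0.88
```

Call:
{"fn": "send_rows", "kwargs": {"moves": "0.056 0 0 0 0; 0.060 0 0 0 0; 0.060 0 0 0 0; 0.060 0 0 -0.007 0; 0.060 0 0 -0.014 0; 0.060 0 0 -0.014 0; 0.05 0 0 -0.014 0; 0.05 0 0 -0.014 0"}}

```text
time: 19.58
eef_pos: [584.3, 196.9, 75.6]
eef_rot: [[-0.519, 0.855, -0.0], [0.855, 0.519, -0.0], [0.0, -0.0, -1.0]]
contact_force: [0.4, -0.1, -2.4]
gripper_width: 54.0
```

Call:
{"fn": "send_rows", "kwargs": {"moves": "0.05 0 0 0 0; 0.05 0 0 0.01 0; 0.05 0 0 0.05 0; 0.05 0 0 0.05 0; 0.05 0 0 0.05 0", "force": 30}}

```text
time: 20.2
eef_pos: [584.6, 197.0, 125.9]
eef_rot: [[-0.519, 0.855, 0.001], [0.855, 0.519, 0.0], [-0.0, 0.001, -1.0]]
contact_force: [-0.5, 0.5, -2.8]
gripper_width: 54.3
```

```bash
python3 vert.py
```

```text
20.2 [584.6 197.  125.9] [-0.5  0.5 -2.8] 54.32
1111 base [585.6 196.  169.8] slopes fwd -0.001 jaw -0.002 h_grip 25.2 0.82
```

Call:
{"fn": "send_rows", "kwargs": {"moves": "0.05 0 0 0.035 0; 0.05 0 0 0.07 0; 0.05 -0.014 -0.045 0.08 8; 0.05 -0.028 -0.09 0.08 16; 0.05 -0.042 -0.135 0.08 24; 0.05 -0.056 -0.18 0.08 32; 0.05 -0.07 -0.22 0.08 40; 0.05 -0.082 -0.25 0.08 48"}}

```text
time: 21.25
eef_pos: [500.8, -54.4, 204.4]
eef_rot: [[-0.983, 0.182, -0.003], [0.182, 0.983, 0.0], [0.003, -0.0, -1.0]]
contact_force: [0.6, -0.4, -2.1]
gripper_width: 54.2
```

Call:
{"fn": "send_rows", "kwargs": {"moves": "0.05 -0.01 -0.033 0 5; 0.05 -0.021 -0.068 0 10; 0.05 -0.032 -0.103 0 15; 0.05 -0.032 -0.103 0 15; 0.05 -0.032 -0.103 0 15"}}

```text
time: 21.88
eef_pos: [469.9, -155.5, 204.9]
eef_rot: [[-0.997, -0.074, -0.002], [-0.074, 0.997, 0.001], [0.001, 0.002, -1.0]]
contact_force: [-0.4, -0.4, -2.0]
gripper_width: 54.4
```

```bash
python3 vert.py; python3 - <<'E'
from h import *
im,d=snapshot("top");C=cloud("scene",snapshot("scene")[1]).reshape(-1,3)
q=C[(np.hypot(C[:,0]-472,C[:,1]+156)<16)&(C[:,2]>25)&(C[:,2]<92)];print("peg",len(q),np.median(q,0).round(1),q.min(0).round(),q.max(0).round())
q=C[(np.hypot(C[:,0]-472,C[:,1]+156)<45)&(C[:,2]>11.5)&(C[:,2]<17)];print(len(q),q.min(0),q.max(0))
E
```

```text
21.88 [ 469.9 -155.5  204.9] [-0.4 -0.4 -2. ] 54.37
1515 base [ 466.4 -154.5  147.7] slopes fwd 0.087 jaw -0.005 h_grip -75.9 3.04
peg 179 [ 478.  -152.1   59.7] [ 467. -162.   26.] [ 485. -146.   91.]
322 [ 430.84106421 -199.93901392   11.54344858] [ 515.38328238 -116.47285358   16.98206136]
```

```bash
sed 's/C\[...,2\]>18/C[...,2]>130/' vert.py > vert2.py; python3 vert2.py; python3 - <<'E'
from h import *
im=cv2.imread("pics/vert.png");b=cv2.resize(im,None,fx=4,fy=4,interpolation=2)
for z in(90,128): 
    u,v=px("scene",(472,-156,z)); cv2.circle(b,(4*u,4*v),4,(0,0,255) if z==90 else (0,255,0),-1)
u,v=px("scene",(472,-156,110)); cv2.imwrite("pics/r1.png",b[4*v-330:4*v+270,4*u-300:4*u+300])
E
```

```text
22.02 [ 470.5 -155.1  205.5] [ 0.3  0.4 -2.7] 53.92
1294 base [ 472.8 -153.7  249.4] slopes fwd 0.004 jaw 0.005 h_grip 25.3 1.07
```

View pics/r1.png

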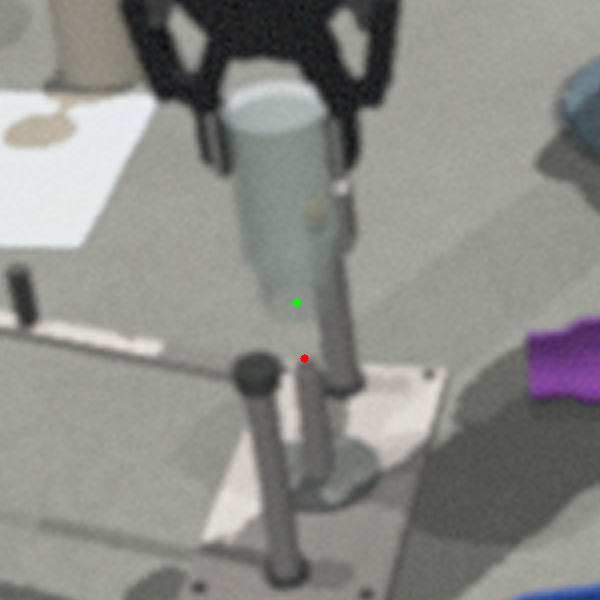

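Call:
{"fn": "send_rows", "kwargs": {"moves": "0.05 0 0 -0.02 0; 0.05 0 0 -0.035 0; 0.05 0 0 -0.045 0; 0.05 0 0 -0.06 0; 0.05 0 0 -0.075 0; 0.05 0 0 -0.09 0; 0.05 0 0 -0.105 0; 0.05 0 0 -0.109 0"}}

```text
time: 23.08
eef_pos: [469.6, -155.6, 95.4]
eef_rot: [[-0.997, -0.075, -0.002], [-0.075, 0.997, 0.001], [0.002, 0.001, -1.0]]
contact_force: [-0.4, -0.2, -1.8]
gripper_width: 54.3
```

Call:
{"fn": "send_rows", "kwargs": {"moves": "0.05 0 0 -0.002 0; 0.05 0 0 -0.002 0; 0.05 0 0 -0.004 0; 0.05 0 0 -0.004 0"}}

```text
time: 23.58
eef_pos: [470.7, -156.1, 93.0]
eef_rot: [[-0.997, -0.075, 0.0], [-0.075, 0.997, -0.0], [-0.0, -0.0, -1.0]]
contact_force: [-0.4, -0.2, -1.4]
gripper_width: 54.3
```

```bash
sed 's/C\[...,2\]>18/C[...,2]>60/' vert.py > vert3.py; python3 vert3.py
```

```text
23.57 [ 470.7 -156.1   93. ] [-0.4 -0.2 -1.4] 54.29
760 base [ 473.1 -154.8  136.8] slopes fwd 0.006 jaw 0.01 h_grip 25.1 1.15
```

Call:
{"fn": "send_rows", "kwargs": {"moves": "0.05 0 0 -0.001 0; 0.05 0 0 -0.0015 0; 0.05 0 0 -0.002 0; 0.05 0 0 -0.002 0"}}

```text
time: 24.12
eef_pos: [470.5, -156.0, 90.8]
eef_rot: [[-0.997, -0.075, -0.0], [-0.075, 0.997, 0.0], [-0.0, 0.0, -1.0]]
contact_force: [-0.6, -0.2, -1.6]
gripper_width: 54.5
```

Call:
{"fn": "send_rows", "kwargs": {"moves": "0.05 0 0 -0.0005 0; 0.05 0 0 -0.001 0; 0.05 0 0 -0.001 0"}}

```text
time: 24.5
eef_pos: [470.5, -156.0, 89.8]
eef_rot: [[-0.997, -0.075, -0.0], [-0.075, 0.997, 0.0], [0.0, 0.0, -1.0]]
contact_force: [-0.4, 0.5, -3.4]
gripper_width: 53.7
```

Call:
{"fn": "send_rows", "kwargs": {"moves": "0.05 0 0 -0.0005 0; 0.05 0 0 -0.001 0; 0.05 0 0 -0.001 0"}}

```text
time: 24.88
eef_pos: [470.8, -156.1, 89.3]
eef_rot: [[-0.997, -0.075, 0.001], [-0.075, 0.997, -0.0], [-0.001, -0.0, -1.0]]
contact_force: [-1.0, 0.6, 4.4]
gripper_width: 54.2
```

```bash
python3 vert3.py
```

```text
24.88 [ 470.8 -156.1   89.3] [-1.   0.6  4.4] 54.24
724 base [ 473.3 -154.7  133. ] slopes fwd 0.009 jaw 0.008 h_grip 25.0 1.09
```

Call:
{"fn": "send_rows", "kwargs": {"moves": "0.056 0 0 0 0; 0.06 0 0 0 0; 0.07 0 0 0 0; 0.08 0 0 0 0; 0.08 0 0 0 0; 0.08 0 0 0.05 0; 0.08 0 0 0.1 0; 0.08 0 0 0.13 0"}}

```text
time: 25.92
eef_pos: [471.4, -156.5, 221.5]
eef_rot: [[-0.997, -0.075, 0.003], [-0.075, 0.997, -0.001], [-0.003, -0.002, -1.0]]
contact_force: [-0.7, -0.0, -0.3]
gripper_width: 80.2
```

Call:
{"fn": "send_rows", "kwargs": {"moves": "0.05 0 0 0.02 0; 0.02 0.03 -0.04 0.03 0; 0 0.06 -0.09 0.03 0; 0 0.09 -0.14 0.03 0; 0 0.09 -0.165 0.03 0; 0 0.09 -0.165 0.03 0"}}

```text
time: 26.68
eef_pos: [560.4, -322.8, 247.7]
eef_rot: [[-0.997, -0.072, -0.001], [-0.072, 0.997, 0.001], [0.001, 0.001, -1.0]]
contact_force: [-0.4, 0.4, 0.7]
gripper_width: 0.1
```

```bash
cat > rk.py <<'E'
from h import *
from scipy.optimize import least_squares
s=sense();print(round(s["time"],2),s["eef_pos"].round(1),s["contact_force"].round(1),s["gripper_width"].round(1))
im,d=snapshot("scene");cv2.imwrite("pics/rk.png",im);C=cloud("scene",d).reshape(-1,3)
q=C[(np.hypot(C[:,0]-472,C[:,1]+155)<45)&(C[:,2]>60)&(C[:,2]<139)]
def res(p):
    a=np.array([p[3],p[4],-1.]);a/=np.linalg.norm(a);v=q-p[:3];h=v@a;r=np.linalg.norm(v-np.outer(h,a),axis=1)
    return np.minimum(np.abs(r-np.interp(h,[0,85,99,120],[27,27,21,21])),np.where(r<27,np.abs(h),99))
o=least_squares(res,[472,-155,134,0,0],loss="soft_l1",f_scale=2);print(len(q),o.x[:3].round(1),o.x[3:].round(3),np.abs(o.fun).mean().round(2))
H=np.array([557,-149.5])
b=C[(C[:,2]>138)&(C[:,2]<152)&(np.hypot(*(C[:,:2]-H).T)>25)&(np.hypot(*(C[:,:2]-H).T)<178)&(C[:,0]<575)]
ang=np.degrees(np.arctan2(b[:,1]-H[1],b[:,0]-H[0]))%360; print("bar angle from shut deg",np.median(ang).round(1)-184.5,len(b),np.percentile(ang,[10,90]).round(1)-184.5)
k=C[(C[:,2]>156)&(C[:,2]<188)&(abs(np.hypot(*(C[:,:2]-H).T)-130)<14)]; print("knob",len(k),np.median(k,0).round(1) if len(k) else"")
E
python3 rk.py
```

```text
Traceback (most recent call last):
  File "rk.py", line 3, in <module>
    s=sense();print(round(s["time"],2),s["eef_pos"].round(1),s["contact_force"].round(1),s["gripper_width"].round(1))
                                                                                         ^^^^^^^^^^^^^^^^^^^^^^^^
AttributeError: 'float' object has no attribute 'round'
```

```bash
sed -i 's/s\["gripper_width"\].round(1)/s["gripper_width"]/' rk.py; python3 rk.py; python3 - <<'E'
import numpy as np
H=np.array([557,-149.5])
for th in(76,64,52,40,30,20,12,8,6,4,2,0):
    p=np.radians(184.5+th);k=H+130*np.array([np.cos(p),np.sin(p)]);t=np.array([np.sin(p),-np.cos(p)]);print(th,"knob",k.round(1),"tool",(k+9*t).round(1),"jaw",184.5+th-90)
E
```

```text
26.68 [ 560.4 -322.8  247.7] [-0.4  0.4  0.7] 0.0694765479842237
868 [ 473.4 -154.3  134. ] [-0.003 -0.002] 1.07
bar angle from shut deg 77.60000000000002 448 [71.2 82. ]
knob 76 [ 539.6 -273.8  171.5]
76 knob [ 535.5 -277.7] tool [ 526.7 -276.2] jaw 170.5
64 knob [ 509.4 -270.5] tool [ 501.  -267.2] jaw 158.5
52 knob [ 485.2 -257.9] tool [ 477.7 -252.9] jaw 146.5
40 knob [ 464.3 -240.6] tool [ 458.  -234.2] jaw 134.5
30 knob [ 449.9 -223.1] tool [ 444.8 -215.7] jaw 124.5
20 knob [ 438.7 -203.4] tool [ 435.  -195.2] jaw 114.5
12 knob [ 432.4 -186.4] tool [ 429.8 -177.8] jaw 106.5
8 knob [ 430.1 -177.6] tool [ 428.1 -168.9] jaw 102.5
6 knob [ 429.2 -173.2] tool [ 427.5 -164.3] jaw 100.5
4 knob [ 428.4 -168.7] tool [ 427.1 -159.8] jaw 98.5
2 knob [ 427.8 -164.2] tool [ 426.8 -155.3] jaw 96.5
0 knob [ 427.4 -159.7] tool [ 426.7 -150.7] jaw 94.5
```

Call:
{"fn": "send_rows", "kwargs": {"moves": "0.04 -0.026 0.047 0 10; 0.04 -0.026 0.047 0 20; 0.04 -0.026 0.047 0 30; 0.04 -0.026 0.047 0 40; 0.04 -0.026 0.047 0 50; 0.04 -0.026 0.047 0 60; 0.04 -0.026 0.047 0 70; 0.04 -0.026 0.047 0 76"}}

```text
time: 27.72
eef_pos: [534.2, -272.2, 249.4]
eef_rot: [[-0.163, -0.987, 0.0], [-0.987, 0.163, 0.0], [-0.0, -0.0, -1.0]]
contact_force: [1.2, 0.6, 1.2]
gripper_width: 39.5
```

Call:
{"fn": "send_rows", "kwargs": {"moves": "0.04 0 0 -0.01 0; 0.04 0 0 -0.05 0; 0.04 0 0 -0.092 0; 0.04 0 0 -0.092 0; 0.03 0 0 -0.092 0; 0.03 0 0 -0.092 0"}}

```text
time: 28.48
eef_pos: [535.9, -274.8, 159.2]
eef_rot: [[-0.169, -0.986, 0.003], [-0.986, 0.169, -0.002], [0.002, -0.004, -1.0]]
contact_force: [0.0, 0.7, 0.2]
gripper_width: 29.9
```

Call:
{"fn": "send_rows", "kwargs": {"moves": "0.03 -0.026 0.004 0 -8; 0.03 -0.043 0.012 0 -16; 0.03 -0.058 0.022 0 -24; 0.03 -0.071 0.034 0 -32; 0.03 -0.083 0.048 0 -40; 0.03 -0.093 0.063 0 -48; 0.03 -0.1 0.08 0 -56; 0.03 -0.106 0.095 0 -64"}}

```text
time: 29.48
eef_pos: [429.6, -179.4, 158.8]
eef_rot: [[-0.961, -0.276, 0.004], [-0.276, 0.961, -0.002], [-0.003, -0.003, -1.0]]
contact_force: [1.5, -0.8, 0.2]
gripper_width: 29.9
```

Call:
{"fn": "send_rows", "kwargs": {"moves": "0.03 0 0 0 -8; 0.03 0 0 0 -8; 0.03 0 0 0 -8"}}

```text
time: 29.85
eef_pos: [429.2, -179.6, 157.7]
eef_rot: [[-0.989, -0.146, 0.002], [-0.146, 0.989, -0.001], [-0.002, -0.001, -1.0]]
contact_force: [0.2, -0.4, -0.3]
gripper_width: 29.7
```

```bash
python3 rk.py
```

```text
29.85 [ 429.2 -179.6  157.7] [ 0.2 -0.4 -0.3] 29.739826792306733
768 [ 473.1 -154.5  134. ] [0.003 0.009] 1.07
bar angle from shut deg 8.599999999999994 227 [-3.5 13.2]
knob 227 [ 436.  -181.2  174.5]
```

Call:
{"fn": "send_rows", "kwargs": {"moves": "0.03 -0.001 0.006 0 0; 0.03 -0.002 0.011 0 0; 0.03 -0.002 0.015 0 0; 0.03 -0.002 0.018 0 0"}}

```text
time: 30.4
eef_pos: [426.1, -164.0, 157.0]
eef_rot: [[-0.99, -0.143, -0.002], [-0.143, 0.99, -0.008], [0.003, -0.008, -1.0]]
contact_force: [-3.5, -13.3, -3.8]
gripper_width: 30.2
```

Call:
{"fn": "send_rows", "kwargs": {"moves": "0.03 0 0.003 0 0; 0.03 0 0.006 0 0"}}

```text
time: 30.65
eef_pos: [426.4, -155.1, 156.8]
eef_rot: [[-0.99, -0.144, -0.0], [-0.144, 0.99, -0.0], [0.0, 0.0, -1.0]]
contact_force: [-0.7, 0.3, -0.5]
gripper_width: 30.1
```

```bash
python3 rk.py
```

```text
30.65 [ 426.4 -155.1  156.8] [-0.7  0.3 -0.5] 30.132306152680588
722 [ 473.7 -154.2  134.1] [-0.009  0.   ] 1.05
bar angle from shut deg -2.3000000000000114 242 [-7.1  1.6]
knob 237 [ 432.7 -157.   174. ]
```

Call:
{"fn": "send_rows", "kwargs": {"moves": "0.04 0 -0.003 0 0; 0.045 0 -0.004 0 0; 0.045 0 -0.004 0 0; 0.045 0 -0.004 0.03 0; 0.045 0 -0.004 0.08 0; 0.045 0 0.05 0.12 0; 0.045 0 0.11 0.12 0; 0.045 0 0.17 0.12 0"}}

```text
time: 31.7
eef_pos: [427.1, 16.4, 277.8]
eef_rot: [[-0.99, -0.143, 0.003], [-0.143, 0.99, 0.0], [-0.003, -0.0, -1.0]]
contact_force: [1.0, 0.0, 0.1]
gripper_width: 45.1
```

```bash
python3 rk.py; python3 - <<'E'
import cv2
im=cv2.imread("pics/rk.png");cv2.imwrite("pics/end.png",cv2.resize(im[190:400,110:310],(570,598),interpolation=2))
E
```

```text
31.7 [427.1  16.4 277.8] [1.  0.  0.1] 45.09902316759959
726 [ 473.5 -154.2  134.1] [-0.002 -0.   ] 1.06
bar angle from shut deg -2.6999999999999886 258 [-6.5  1.6]
knob 67 [ 431.7 -155.8  173.2]
```

View pics/end.png

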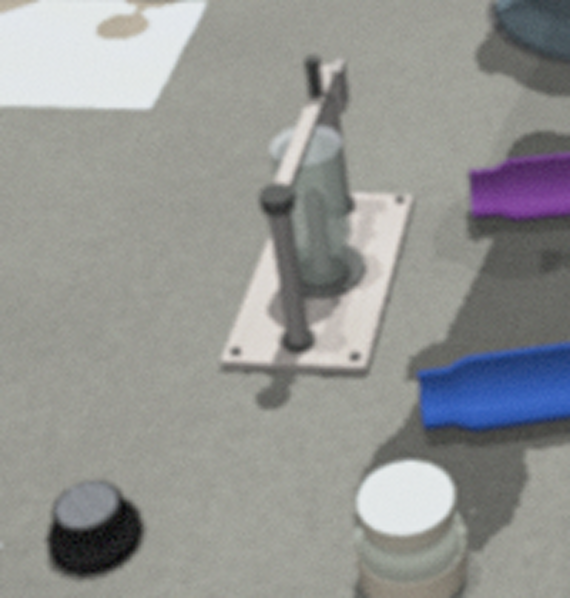

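The picture shows the bottle upside down on the seat (crop pixel 315, 210). The bar is shut across its top against the stop plate (335, 80), and the gripper is clear.

```bash
python3 -c "
from bench import *
print(job_done())"
```

```text
the job is handed in; nothing more can be done
None
```

The bottle stands upside down over the peg with its mouth on the seat, the keeper bar is shut past its detent, and the gripper let go and moved clear. I handed the job in at about 32 s of the 72 s allowed; the interface gives no verdict.

**What I did:** The tool could only point down, so I loosened the grip until gravity swung the bottle mouth-down. On the first try I opened the fingers too far and the bottle toppled onto the bench. I picked it up again and repeated the swing. I then stood it upright on its mouth on the bench, regripped it, and lowered it onto the seat with about 4 to 6 N. Last, I swung the bar shut by its knob. The push peaked at about 13 N, then dropped to zero as the bar snapped home.

**Last checks:**
- **Bottle:** a fit to the depth image put the base at 134.1 mm, about 2 mm from the peg axis I had measured, with tilt under 0.3°.
- **Bar:** the final picture shows it lying against the stop plate. The depth estimate of its angle came out at about -2.7°. A shut bar should read 0, so I take that as a few millimetres of offset in my hinge and knob measurements.
- **Bystanders:** the powder jar and loupe look untouched in the final picture. I did not re-measure them or the vial, and no planned move touched any of the three.

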